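# Clear the spoon into its rest and cover the pot

### The job

The red cooking spoon has been left lying across the open pot on the hob. Lay it in the blue spoon rest, bowl side up, with its head down in the dish and its handle in the notch of the rim, then put the lid on the pot so that it sits fully home. Set both down gently rather than dropping them, and leave the pot and everything else on the counter where they are.

Things in the scene. Friction and masses are not known exactly. Their poses are not given: they have to be found in the camera images.
- spoon: cooking spoon, 280 mm long, 65 g, lying across the pot. Flat beech handle 14 mm wide, 9 mm thick, x = -0.178 to +0.018 in its frame; red neck 20 mm wide to +0.046; round red head (bowl, hollow side up) 64 mm across, 12 mm high, centre x = +0.070. Origin: on the flat underside, near the pot's axis at the start; +x along the handle to the head, +z up. Centre of mass at about x = +0.025
- spoon_head (a point): the centre of the underside of the spoon's head, 70 mm from the spoon's origin along its +x; axes as the spoon's
- spoon_grip (a point): middle of the handle's thickness, 45 mm from the spoon's origin along its -x: a good place to pinch the handle across its width; it is over the open pot at the start and outside the dish, clear of the rim, once the spoon lies in the rest
- spoon_rest: blue ceramic spoon rest, pale inside, fixed: a dish with round ends, 141 x 105 mm, 34 mm high, walls 5 mm. Origin: centre of its underside; x along it, z up. Dish floor at z = 0.016, rim at 0.034; the one notch, in the middle of the -x end, is 24 mm wide, bottom at 0.018. A well laid spoon has the same axes, its head's centre 12 mm to +x of the rest's centre, its handle out through the notch
- rest_notch (a point): middle of the bottom of the notch in the spoon rest's rim (x = -0.0665, z = +0.018 in the rest's frame)
- pot: open stainless pot with potatoes in it, standing loose on the hob's black glass (58 mm above the counter), about 0.95 kg, outside radius 91 mm, inside radius 88 mm, 95 mm high, with two loop handles at its own +y and -y, out to 127 mm from its axis, 70 to 78 mm above its base. Origin: centre of its underside, z up
- pot_rim (a point): centre of the pot's mouth, at the height of the rim, 95 mm above the pot's base
- lid: the pot's steel lid, 0.3 to 0.5 kg, lying knob up on a cork mat 8 mm thick. Radius 94.5 mm; a skirt 8 mm deep, tapering from radius 85 to 79 mm, goes inside the pot's rim until the flange lies on it. Origin: centre of the skirt's underside, z up; flange underside at z = 0.008, top of the dome at 0.026. Fully home on the pot, its origin is 8 mm below the centre of the pot's mouth
- lid_knob (a point): middle of the black round knob of the lid, 38 mm across, on the lid's axis 50 mm above the lid's origin; the knob is from 40 to 60 mm above the lid's origin, on a thinner stem
- hob: black portable induction hob, fixed, 350 mm (x) by 280 mm (y), its glass top 58 mm above the counter; origin: centre of its underside
- mug: bystander: dark blue mug, 95 mm high, origin in its underside
- pepper_mill: bystander: dark wooden pepper mill, 145 mm high, 52 mm wide, origin in its underside
- spice_jar: bystander: white jar with a green cap, 85 mm high, origin in its underside
- glass_dish: bystander: clear glass bowl, 150 mm across, 60 mm high, origin in its underside
- steel_turner: bystander: flat steel turner, 260 mm long, lying on the counter to the right, origin mid-length

How it is judged:
By the outcome, as a careful person would: the job done as asked, in the order asked, and still so for the second after the job is handed in, with the robot touching nothing.
It also fails if it takes over 67 s, if anything falls off the work surface, if the arm or the gripper's body presses on something with over 40 N, if the wrist force passes 120 N, or if a joint passes its speed limit or range.

### The arm

A 6-joint arm with a two-finger parallel gripper is mounted at the origin on the work surface. World frame = base frame: x ahead of the robot, y to its left, z up, the work surface at z = 0. Lengths are in m, angles in degrees, forces in N, time in s.
With the tool pointing down it reaches from about 0.35 to 0.975 m from the base axis. Payload 7.1 kg.
Tool frame: the origin (TCP) lies midway between the tips of the shut fingers; the grasp point (between the pads) lies 19 mm behind it; z points along the fingers, y is the line along which they close (so a half turn about z gives the same grasp; the last joint's range is limited). The gripper opens to 88 mm and grips with 3 to 60 N. Pads are 20 mm wide; open, the fingers measure 115 mm over their backs; the gripper's body (75 mm by 178 mm) begins 61 mm behind the grasp point.
Start: joints at [-73.052, 24.242, 93.386, -0, 62.372, -1.089], TCP at [0.194, -0.594, 0.196] pointing down, gripper open.
Joint ranges: [-172.04, 172.04], [-51.8, 120.97], [4.93, 147.93], [-75.15, 255.16], [6.16, 154.13], [-145.62, 145.62]. Speed limits (degrees/s): [136.94, 136.94, 172.46, 180, 180, 180].

### API

Orientations are given as [roll, pitch, yaw] about the fixed x, y, z axes, in that order (R = Rz(yaw) Ry(pitch) Rx(roll)).
In Python, from bench import ctrl, cams gives the robot as it stands. The module is installed in compiled form; this text tells all that it offers.
- The arm moves only by the tool carry_out, never from a script. Its argument "plan" is a list that holds one entry, the list of rows, each a list of 7 numbers: the shift along the tool's x, y, z in units of 750 mm (1.0 is 750 mm), then the turn, a rotation vector about the tool's x, y, z in units of 45 degrees (1.0 is 45 degrees), then the opening, from -1 (shut) to 1 (fully open). A call has 1 to 5 rows; each row is the pose to reach, as a shift and turn from the pose commanded when the call began, along the tool's axes at that moment; what a row does not reach only later rows make up. A row lasts 1/8 s, in which the tool goes at most 62.5 mm and 10.7 degrees, less where a joint would pass 70% of its speed; a pose out of reach is approached as far as the arm can. A call with a number of a shift or a turn outside -1 to 1 is refused whole. A call with a gripper value outside its range is refused whole. The fingers move at their own pace and stop on an object; "force" is the grip in N (left out, the last holds). Time passes only in rows, so rows that repeat a pose let the fingers close. It gives the time, the measured TCP pose, the force, the opening and the grip force at its end, in the units of the state.
- ctrl.sense(): the state, without advancing time (a new reading comes with each control period).
- cams.grab_frame(name): name is "scene" or "top" or "wrist"; returns the picture (384x512x3 uint8, blue, green, red); there is no depth.
- cams.get_calibration(name): a dict with "fov_y" (degrees; the focal length in pixels is half the picture's height over the tangent of half this angle, whatever the lens; pixels are square), "cx", "cy" (the principal point, pixels), "D" ([k1, k2, p1, p2, k3] as OpenCV has them; the pictures are not rectified), "world_from_camera" (4x4, takes a point from camera to world coordinates); the wrist camera has in their place "mount" (4x4, takes a point from camera to tool coordinates, whose origin is the TCP and whose axes are the flange's). Camera axes: x right, y down, z forward; pixel columns grow to the right and rows downward; lengths in m; the calibration is good to about 2 mm. A picture is of the moment at which its call begins: read the wrist's pose just before it. get_calibration takes no time and is no camera call.
- ctrl.hand_in(): hands the job in; it is judged then, once.
The state is a dict: "time": time; "joint_positions": joint angles; "qd": joint speeds; "effort": joint torques, N m; "ee_pos": TCP position; "tcp_rot": TCP orientation; "wrist_force": force on the tool from outside, world axes, zero at the start; "torque": the same for the moment, N m; "opening": finger opening in m; "gripper_force": force on a finger pad.
Only numpy, scipy, OpenCV 4.12 (cv2) and the standard library are available. Lean on these libraries where they do the work, as an engineer would, in place of code of your own. Each camera call takes 0.05 s, during which the arm holds its last target. There are 200 camera calls.

## Working session

There is one attempt and no reset: what is moved stays moved. The work goes in short steps, Python scripts to look and compute and a tool call to move; the robot and the scene stay as the last step left them, time stands still between calls to the robot, and variables do not carry over. Pictures are saved under pics/ and viewed, at most 10 in all, crops included, and the job is handed in when it is done.

Besides the shell and the picture viewer there is one more tool, called after "Request:" as name(argument=value, ...), one argument or row to a line, values as JSON. carry_out: Moves the arm, as the interface text tells. Shifts and turns lie within -1 to 1; 1 stands for 750 mm of shift or 45 degrees of turn. Its arguments: {"type":"object","properties":{"plan":{"type":"array","items":{"type":"array","items":{"type":"array","items":{"type":"number","minimum":-1,"maximum":1}}}},"force":{"type":"number"}},"required":["plan"]}

```bash
mkdir -p pics
python3 - <<'E'
from bench import ctrl,cams
import cv2,numpy as np
np.set_printoptions(precision=4,suppress=True)
s=ctrl.sense();print({k:s[k] for k in('time','ee_pos','tcp_rot','opening','wrist_force')})
for n in("scene","top","wrist"):
    c=cams.get_calibration(n);print(n,c)
    f=cams.grab_frame(n);cv2.imwrite(f'pics/{n}0.png',f if n=='wrist' else cv2.resize(f,(800,600),interpolation=cv2.INTER_CUBIC)); cv2.imwrite(f'pics/{n}0raw.png',f)
E
```

```text
{'time': 0.0, 'ee_pos': array([ 0.1934, -0.5937,  0.1957]), 'tcp_rot': array([-179.9118,   -0.0016,   18.0341]), 'opening': 0.08770568366952004, 'wrist_force': array([-0.6171, -0.2406,  0.5626])}
scene {'fov_y': 45.304732207007916, 'cx': 251.12360153497892, 'cy': 191.89455150454435, 'D': array([-0.007,  0.   ,  0.   ,  0.   ,  0.   ]), 'world_from_camera': array([[ 0.1368,  0.5446, -0.8275,  1.8561],
       [ 0.9906, -0.0728,  0.1158, -0.1577],
       [ 0.0028, -0.8355, -0.5494,  0.9585],
       [ 0.    ,  0.    ,  0.    ,  1.    ]])}
top {'fov_y': 51.30843358523623, 'cx': 259.5338520993278, 'cy': 194.34874308276713, 'D': array([0.032, 0.   , 0.   , 0.   , 0.   ]), 'world_from_camera': array([[-0.0023, -0.9954,  0.0955,  0.4615],
       [-0.9999,  0.0038,  0.0159, -0.0074],
       [-0.0162, -0.0955, -0.9953,  1.6337],
       [ 0.    ,  0.    ,  0.    ,  1.    ]])}
wrist {'fov_y': 69.67945920962765, 'cx': 256.74199410632434, 'cy': 187.31297715129784, 'D': array([-0.0642,  0.    ,  0.    ,  0.    ,  0.    ]), 'mount': array([[ 0.0006, -0.9613, -0.2754,  0.0768],
       [ 1.    ,  0.0005,  0.0007,  0.0005],
       [-0.0006, -0.2754,  0.9613, -0.1871],
       [ 0.    ,  0.    ,  0.    ,  1.    ]])}
```

View pics/top0.png

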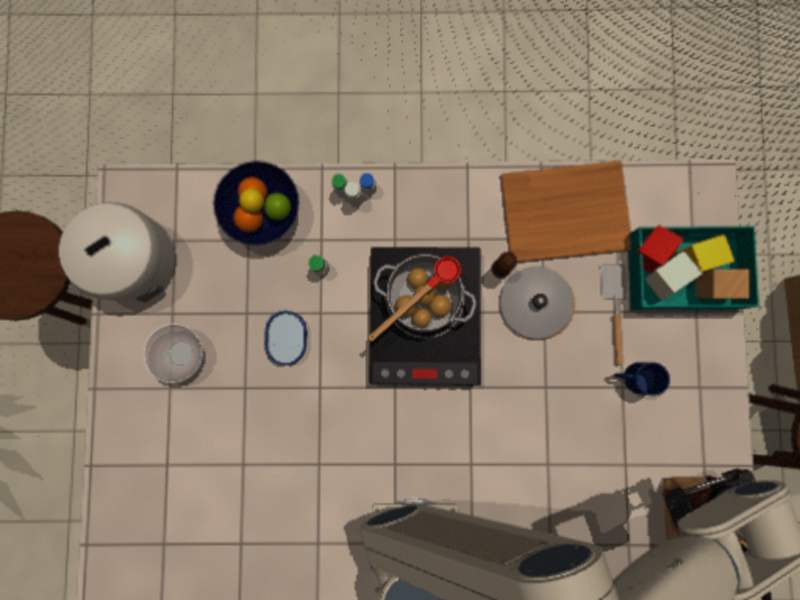

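View pics/scene0.png

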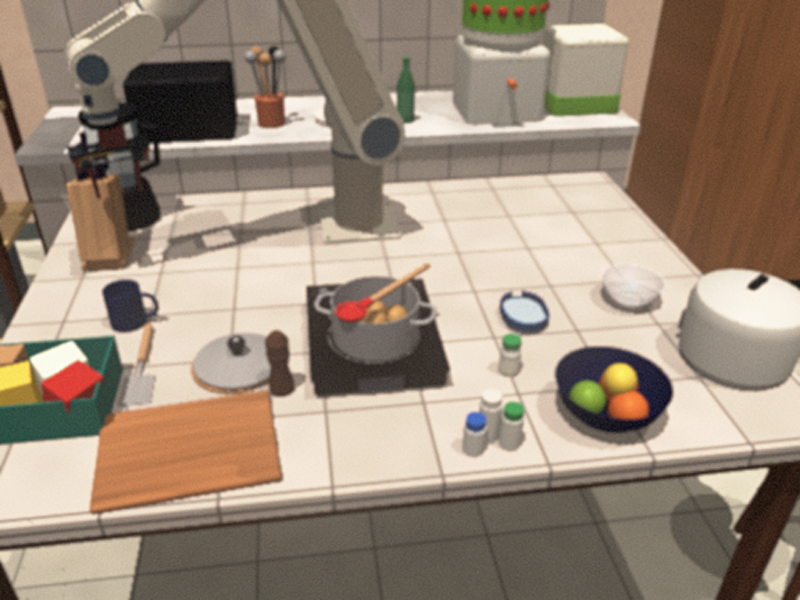

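Top view (800×600): the spoon head is at (447,270) and the handle end at (371,340). The pot is near (425,296), the rest at (286,338) and the lid knob at (540,300). The scene view suggests the notch is on the rest's robot side. I'll check with an enlarged montage.

```bash
cat > h.py <<'E'
from bench import ctrl,cams
import cv2,numpy as np
from scipy.spatial.transform import Rotation as R
np.set_printoptions(precision=4,suppress=True)
def K(c):
    f=192/np.tan(np.radians(c['fov_y']/2)); return np.array([[f,0,c['cx']],[0,f,c['cy']],[0,0,1.]])
def T(n,s=None):
    c=cams.get_calibration(n)
    if n!='wrist': return c,c['world_from_camera']
    M=np.eye(4);M[:3,:3]=R.from_euler('xyz',s['tcp_rot'],degrees=True).as_matrix();M[:3,3]=s['ee_pos'];return c,M@c['mount']
def p2w(n,uv,z,s=None):
    c,M=T(n,s);p=cv2.undistortPoints(np.array([[uv]],float),K(c),c['D'])[0,0]
    d=M[:3,:3]@[p[0],p[1],1];o=M[:3,3];return o+d*(z-o[2])/d[2]
def w2p(n,P,s=None):
    c,M=T(n,s);I=np.linalg.inv(M);return cv2.projectPoints(np.atleast_2d(np.array(P,float)),cv2.Rodrigues(I[:3,:3])[0],I[:3,3],K(c),c['D'])[0][:,0]
def crop(f,x,y,w,h,k):
    return cv2.resize(f[y:y+h,x:x+w],None,fx=k,fy=k,interpolation=cv2.INTER_CUBIC)
def go(p,rpy):
    """row numbers from the present pose to world pose p,rpy"""
    s=ctrl.sense();A=R.from_euler('xyz',s['tcp_rot'],degrees=True)
    return A.inv().apply(np.array(p)-s['ee_pos'])/.75,(A.inv()*R.from_euler('xyz',rpy,degrees=True)).as_rotvec(degrees=True)/45
E
python3 - <<'E'
from h import *
t=cv2.imread('pics/top0raw.png');s=cv2.imread('pics/scene0raw.png')
m=np.vstack([np.hstack([crop(t,230,150,80,75,5)[:300],crop(t,160,185,80,60,5)]),np.hstack([crop(t,304,155,80,60,5),crop(s,300,170,66,50,6)[:300,:396].copy() if 0 else cv2.resize(crop(s,305,170,60,45,6),(400,300))])])
cv2.imwrite('pics/m0.png',m)
E
```

```text
(no output)
```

View pics/m0.png

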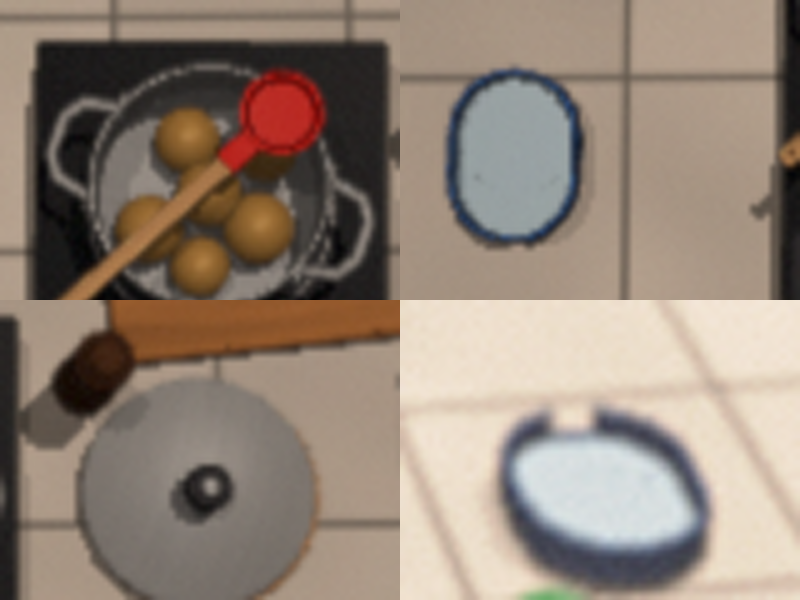

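The notch is at the rest's robot side (montage (573,418)). In montage pixels, the head centre is at (282,113), the rest outline spans x 447–580 and y 70–243, and the knob is at (208,488).

Run:
```python
from h import *
def r(x,y,ox,oy):return ((x+.5)/5-.5+ox,(y+.5)/5-.5+oy)
print('head',a:=p2w('top',r(282,113,230,150),.165)); b=p2w('top',(236.9,217.2),.158);print('tip',b,np.linalg.norm((a-b)[:2]),'yaw',np.degrees(np.arctan2(*(a-b)[1::-1])))
for q in((93,185),(335,185),(212,66)):print('pot',p2w('top',r(*q,230,150),.153))
for q in((47,150),(180,150),(113,70),(113,243)):print('rest',p2w('top',r(*q,160,185),.034))
print('knob',p2w('top',r(208,188,304,155),.066))
for q in((78,190),(318,190),(198,79)):print('lid',p2w('top',r(*q,304,155),.018))
c=lambda x,y:((x-400+.5)/400*60-.5+305,(y-300+.5)/300*45-.5+170)
print('notch',p2w('scene',c(573,418),.030),p2w('scene',c(575,432),.018))
for q in((500,480),(708,520)):print(p2w('scene',c(*q),.034))
from scipy.spatial.transform import Rotation
# go above pot, yaw 18 as now
print(go([.50,.03,.42],[180,0,18]))
```

```text
head [ 0.6845 -0.0823  0.165 ]
tip [0.5187 0.0999 0.158 ] 0.24632548817970565 yaw -47.68484047234652
pot [0.6328 0.0584 0.153 ]
pot [ 0.6321 -0.1218  0.153 ]
pot [ 0.7222 -0.0308  0.153 ]
rest [0.5349 0.3812 0.034 ]
rest [0.5345 0.2745 0.034 ]
rest [0.599  0.3294 0.034 ]
rest [0.4605 0.327  0.034 ]
knob [ 0.6191 -0.3185  0.066 ]
lid [ 0.6228 -0.2233  0.018 ]
lid [ 0.622  -0.4162  0.018 ]
lid [ 0.713 -0.322  0.018]
notch [0.4659 0.3362 0.03  ] [0.4622 0.3396 0.018 ]
[0.5268 0.2776 0.034 ]
[0.5785 0.3772 0.034 ]
(array([ 0.6463, -0.6647, -0.298 ]), array([-0.0016, -0.    ,  0.0008]))
```

Sizes check out: pot 0.18 wide, lid 0.19, rest 0.138×0.107, spoon tip to head centre 0.246. I'll lift clear and turn toward yaw 132.

Request:
carry_out(
  plan=[
    [[0, 0, -0.3, 0, 0, 0, 1], [0, 0, -0.3, 0, 0, -0.3, 1], [0, 0, -0.3, 0, 0, -0.5, 1], [0, 0, -0.3, 0, 0, -0.8, 1], [0, 0, -0.3, 0, 0, -0.95, 1]],
  ],
)

```text
time: 0.78
ee_pos: [0.1939, -0.5955, 0.4256]
tcp_rot: [179.7, 0.3, 61.1]
wrist_force: [0.2, 0.1, -1.5]
opening: 0.0878
gripper_force: 0.0
```

Run:
```python
from h import *
s=ctrl.sense();print(s['ee_pos'],s['tcp_rot'])
print(go([.55,.0,.42],[180,0,100]))
```

```text
[ 0.1939 -0.5955  0.4256] [179.7237   0.2697  61.1362]
(array([0.9246, 0.0325, 0.0033]), array([ 0.0039,  0.0078, -0.8636]))
```

Request:
carry_out(
  plan=[
    [[0.08, 0, 0, 0, 0, -0.2, 1], [0.16, 0, 0, 0, 0, -0.4, 1], [0.24, 0.01, 0, 0, 0, -0.6, 1], [0.32, 0.02, 0, 0, 0, -0.8, 1], [0.4, 0.02, 0, 0, 0, -0.86, 1]],
  ],
)

```text
time: 1.4
ee_pos: [0.3539, -0.338, 0.4213]
tcp_rot: [180.0, -0.0, 99.6]
wrist_force: [0.4, 0.1, -0.0]
opening: 0.088
gripper_force: 0.0
```

Run:
```python
from h import *
s=ctrl.sense();print(s['ee_pos'],s['tcp_rot'])
print(go([.55,.0,.42],[180,0,132.3]))
```

```text
[ 0.3539 -0.338   0.4213] [179.9926  -0.0121  99.6389]
(array([0.4005, 0.3333, 0.0018]), array([ 0.0002, -0.0002, -0.7258]))
```

Request:
carry_out(
  plan=[
    [[0.06, 0.05, 0, 0, 0, -0.15, 1], [0.12, 0.1, 0, 0, 0, -0.3, 1], [0.18, 0.15, 0, 0, 0, -0.45, 1], [0.24, 0.2, 0, 0, 0, -0.6, 1], [0.29, 0.24, 0, 0, 0, -0.73, 1]],
  ],
)

```text
time: 2.02
ee_pos: [0.4953, -0.0934, 0.4213]
tcp_rot: [-180.0, -0.0, 132.6]
wrist_force: [0.7, -0.1, 0.1]
opening: 0.0879
gripper_force: 0.0
```

Run:
```python
from h import *
s=ctrl.sense();print(s['ee_pos'],s['tcp_rot'])
print(go([.56,.02,.42],[180,0,132.3]))
```

```text
[ 0.4953 -0.0934  0.4213] [-179.9992   -0.0073  132.593 ]
(array([0.053 , 0.1658, 0.0018]), array([-0.    , -0.0002,  0.0065]))
```

Request:
carry_out(
  plan=[
    [[0.03, 0.08, 0, 0, 0, 0, 1], [0.05, 0.16, 0, 0, 0, 0, 1], [0.05, 0.165, 0, 0, 0, 0, 1], [0.05, 0.165, 0, 0, 0, 0, 1]],
  ],
)

```text
time: 2.52
ee_pos: [0.5607, 0.0155, 0.4209]
tcp_rot: [-179.9, -0.0, 132.4]
wrist_force: [-0.3, 0.5, 0.4]
opening: 0.0881
gripper_force: 0.0
```

Run:
```python
from h import *
import pickle
s=ctrl.sense();print(s['ee_pos'],s['tcp_rot'],s['time']);f=cams.grab_frame('wrist')
pickle.dump((s,f),open('w1.pkl','wb'));cv2.imwrite('pics/w1.png',cv2.resize(f,(800,600),interpolation=cv2.INTER_CUBIC))
for n,P in dict(head=[.6845,-.0823,.165],grip=[.607,.0027,.162],tip=[.5187,.0999,.162],pot=[.631,-.032,.153],rest=[.53,.328,.034],knob=[.619,-.319,.068]).items():print(n,w2p('wrist',P,s)*1.5625)
```

```text
[0.5607 0.0155 0.4209] [-179.9297   -0.0304  132.3879] 2.525
head [[422.858  379.6073]]
grip [[424.4064 281.0778]]
tip [[426.6161 152.8737]]
pot [[418.3348 315.3508]]
rest [[556.1296  21.3955]]
knob [[275.1181 428.6258]]
```

View pics/w1.png

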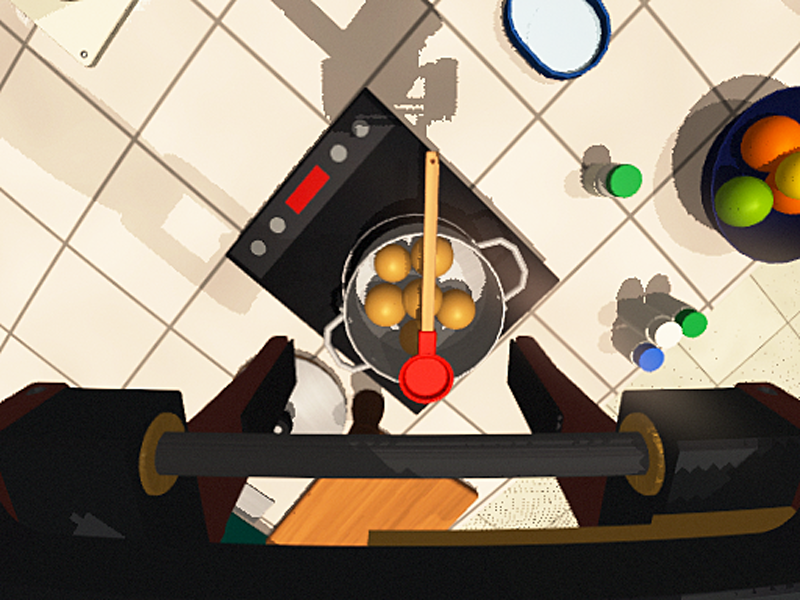

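The wrist view (800×600) shows the head at (427,377), the handle tip at (432,153) and the pot rim from x 343 to 505. The neck/handle joint is near (428,332).

Run:
```python
from h import *
import pickle
s,f=pickle.load(open('w1.pkl','rb'))
q=lambda x,y,z:p2w('wrist',((x+.5)/1.5625-.5,(y+.5)/1.5625-.5),z,s)
h=q(427,377,.165);t=q(432,153,.162);j=q(428,332,.162);print('head',h,'tip',t,'joint',j,np.linalg.norm((h-t)[:2]),np.linalg.norm((j-t)[:2]))
print('yaw',np.degrees(np.arctan2(*(h-t)[1::-1])))
g=t+(j-t)*.133/.196;print('grip',g)
print('pot',q(343,300,.153),q(505,300,.153),q(424,382,.153))
print('go',go([g[0],g[1],.25],[180,0,132.3]))
```

```text
head [ 0.6852 -0.0767  0.165 ] tip [0.5223 0.1034 0.162 ] joint [ 0.6494 -0.0369  0.162 ] 0.24287072478058164 0.18932326182120512
yaw -47.871220326850775
grip [0.6085 0.0082 0.162 ]
pot [ 0.5569 -0.0751  0.153 ] [0.6892 0.0459 0.153 ] [ 0.6918 -0.0878  0.153 ]
go (array([-0.0498,  0.0416,  0.2282]), array([-0.0012, -0.0003,  0.0005]))
```

Request:
carry_out(
  plan=[
    [[-0.02, 0.02, 0.08, 0, 0, 0, 1], [-0.04, 0.04, 0.16, 0, 0, 0, 1], [-0.05, 0.04, 0.23, 0, 0, 0, 1], [-0.05, 0.04, 0.23, 0, 0, 0, 1]],
  ],
)

```text
time: 3.08
ee_pos: [0.6052, 0.0061, 0.2452]
tcp_rot: [-179.6, -0.3, 132.2]
wrist_force: [-0.1, 0.2, 0.5]
opening: 0.0879
gripper_force: 0.0
```

Run:
```python
from h import *
import pickle
s=ctrl.sense();print(s['ee_pos'],s['tcp_rot'],s['time']);f=cams.grab_frame('wrist')
pickle.dump((s,f),open('w2.pkl','wb'));cv2.imwrite('pics/w2.png',cv2.resize(f,(800,600),interpolation=cv2.INTER_CUBIC))
# TCP projected along the approach
for z in (.162,):print(w2p('wrist',[s['ee_pos'][0],s['ee_pos'][1],z],s)*1.5625)
```

```text
[0.6052 0.0061 0.2452] [-179.6289   -0.3273  132.1883] 3.075
[[400.4332 288.653 ]]
```

View pics/w2.png

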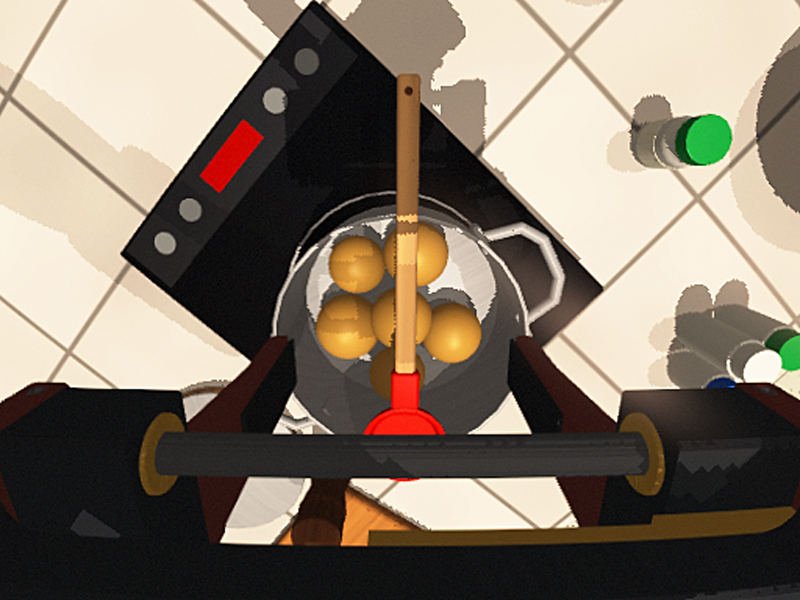

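The closer view shows the handle tip at (408,75), the neck joint at (405,372) and the finger midpoint at x≈402. The pot rim spans x 273–528 near row 330.

Run:
```python
from h import *
import pickle
s,f=pickle.load(open('w2.pkl','rb'))
q=lambda x,y,z:p2w('wrist',((x+.5)/1.5625-.5,(y+.5)/1.5625-.5),z,s)
t=q(408,74,.162);j=q(405,372,.162);print('tip',t,'joint',j,np.linalg.norm((j-t)[:2]))
y=np.degrees(np.arctan2(*(j-t)[1::-1]))
g=t+(j-t)*.133/.196;print('grip',g,'yaw',y)
print('pot',q(273,330,.153),q(528,330,.153))
print('go',go([g[0],g[1],.1445],[180,0,y+180]))
```

```text
tip [0.5215 0.1046 0.162 ] joint [ 0.6472 -0.0358  0.162 ] 0.18852123700893128
grip [0.6068 0.0093 0.162 ] yaw -48.182333149620426
pot [ 0.5608 -0.0776  0.153 ] [0.6919 0.0419 0.153 ]
go (array([0.0027, 0.0024, 0.1388]), array([-0.003 , -0.0027,  0.0088]))
```

Request:
carry_out(
  plan=[
    [[-0.004, 0.004, 0.05, 0, 0, 0, 0.3], [-0.004, 0.004, 0.09, 0, 0, 0, 0], [-0.004, 0.004, 0.12, 0, 0, 0, 0], [-0.004, 0.004, 0.136, 0, 0, 0, 0], [-0.004, 0.004, 0.136, 0, 0, 0, 0]],
  ],
)

```text
time: 3.75
ee_pos: [0.6133, 0.0075, 0.1485]
tcp_rot: [179.9, 0.1, 132.3]
wrist_force: [0.6, -0.3, -0.1]
opening: 0.0447
gripper_force: 0.0
```

Request:
carry_out(
  plan=[
    [[0, 0, 0, 0, 0, 0, -0.4], [0, 0, 0, 0, 0, 0, -0.7], [0, 0, 0, 0, 0, 0, -1], [0, 0, 0, 0, 0, 0, -1], [0, 0, 0, 0, 0, 0, -1]],
  ],
  force=40,
)

```text
time: 4.38
ee_pos: [0.6126, 0.0078, 0.147]
tcp_rot: [-180.0, -0.0, 132.3]
wrist_force: [-0.1, -0.3, -0.9]
opening: 0.0007
gripper_force: 0.0
```

Run:
```python
from h import *
import pickle
s=ctrl.sense();print(s['ee_pos'],s['tcp_rot'],s['opening'],s['gripper_force'])
f=cams.grab_frame('wrist');g=cams.grab_frame('scene')
pickle.dump((s,f),open('w3.pkl','wb'))
cv2.imwrite('pics/w3.png',np.vstack([cv2.resize(f,(600,450)),cv2.resize(crop(g,190,120,120,30,5),(600,150))]) if 0 else np.hstack([cv2.resize(f[40:340],(400,234))[:, :], crop(g,190,150,100,58,4)[:234,:400].copy() if 0 else cv2.resize(g[150:208+0,190:290],(400,234),interpolation=cv2.INTER_CUBIC)]))
```

```text
[0.6126 0.0078 0.147 ] [-179.998    -0.003   132.3404] 0.0006614907108349697 0.0
```

View pics/w3.png

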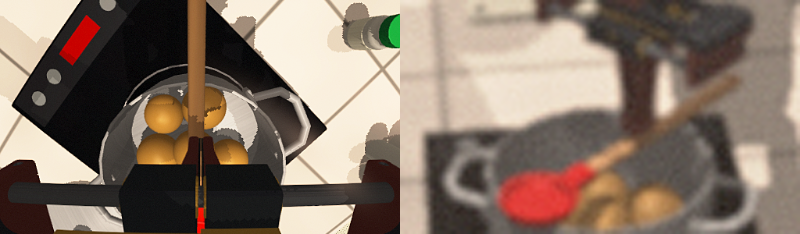

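The fingers shut just above the handle (wrist view: handle continues under the tips at about (203,145)), so it lies lower than I assumed. I'll triangulate the tip and the neck joint from all views.

Run:
```python
from h import *
import pickle
from scipy.optimize import least_squares
W=[pickle.load(open(f'w{i}.pkl','rb'))[0] for i in(1,2)]
def tri(o):
    v=[(n,((u+.5)/1.5625-.5,(w+.5)/1.5625-.5),s) for n,u,w,s in o]
    r=least_squares(lambda P:np.concatenate([w2p(n,P,s)[0]-p for n,p,s in v]),[.6,0,.15]);print(r.x,r.fun)
print('tip');tri([('top',371,340,None),('scene',429,266,None),('wrist',432,153,W[0]),('wrist',408,75,W[1])])
print('head');tri([('top',447,270,None),('scene',351,311,None),('wrist',427,377,W[0])])
print('tipWW');tri([('wrist',432,153,W[0]),('wrist',408,75,W[1])])
print('jointWW');tri([('wrist',428,332,W[0]),('wrist',405,372,W[1])])
s=ctrl.sense();print('tcp in scene',w2p('scene',s['ee_pos'])*1.5625, 'top',w2p('top',s['ee_pos'])*1.5625)
g=cams.grab_frame('scene');cv2.imwrite('pics/s3.png',crop(g,200,140,80,60,10))
```

```text
tip
[0.5214 0.1048 0.1563] [-1.6514 -0.9178 -1.2988 -0.2574 -0.1035 -0.9358 -0.0805  0.5041]
head
[ 0.6856 -0.0779  0.1629] [-1.1121 -0.6017 -0.4131  0.0306 -0.4043  0.0233]
tipWW
[0.5224 0.1034 0.1664] [ 0.2366 -0.0779 -0.1371  0.0463]
jointWW
[ 0.6516 -0.04    0.1504] [-0.6377 -0.3964  0.4043  0.251 ]
tcp in scene [[388.3546 294.4906]] top [[409.0435 300.1709]]
```

View pics/s3.png

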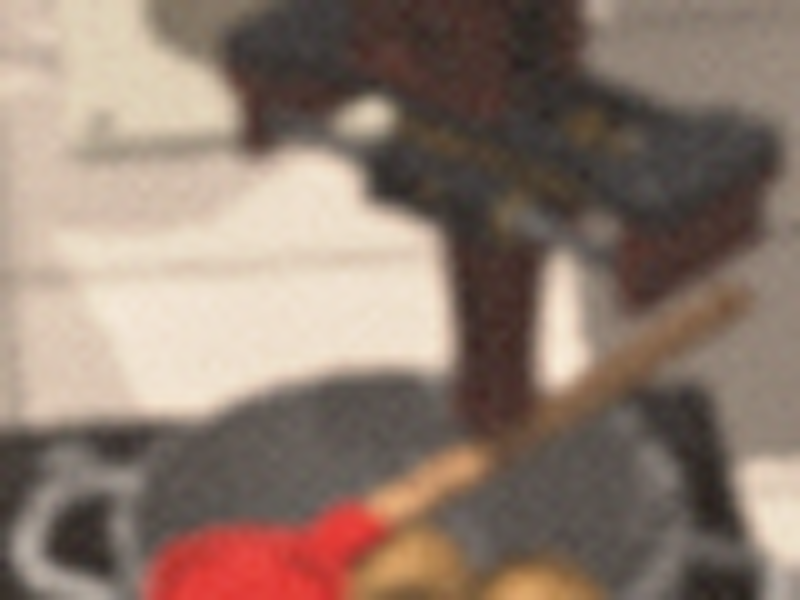

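The scene crop shows the closed fingers vanishing at the handle's top edge, about (490,435), while the TCP should project near (485,485). I'll check where the tool axis projects in the wrist frame and find the finger and handle edges there.

Run:
```python
from h import *
import pickle
s,f=pickle.load(open('w3.pkl','rb'))
A=R.from_euler('xyz',s['tcp_rot'],degrees=True)
for z in(0,-.01,-.019,-.03):print(z,w2p('wrist',s['ee_pos']+A.apply([0,0,z]),s))
cv2.imwrite('pics/w3c.png',crop(f,206,190,100,75,8))
```

```text
0 [[255.374  214.7313]]
-0.01 [[255.3076 220.0964]]
-0.019 [[255.242  225.4041]]
-0.03 [[255.153  232.6089]]
```

View pics/w3c.png

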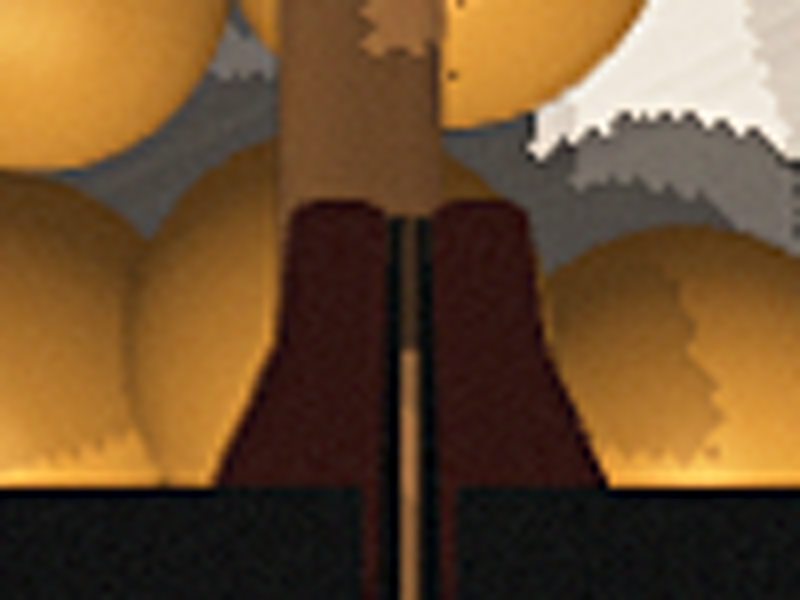

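The tips at crop row 205 (raw 215.6) match the TCP projection, and the 14 mm handle is about 20 px wide. That puts its top near z≈0.146, right under the tips. I'll open, go about 19 mm lower and close again.

Request:
carry_out(
  plan=[
    [[0, 0, -0.005, 0, 0, 0, 0], [0, 0, -0.005, 0, 0, 0, 0], [0, 0, -0.005, 0, 0, 0, 0], [0, 0, -0.005, 0, 0, 0, 0], [0, 0, 0, 0, 0, 0, 0]],
  ],
)

```text
time: 5.15
ee_pos: [0.6128, 0.0078, 0.1471]
tcp_rot: [180.0, 0.0, 132.3]
wrist_force: [1.4, 0.5, -0.1]
opening: 0.0434
gripper_force: 0.0
```

Request:
carry_out(
  plan=[
    [[0, 0, 0.006, 0, 0, 0, 0], [0, 0, 0.013, 0, 0, 0, 0], [0, 0, 0.019, 0, 0, 0, 0], [0, 0, 0.025, 0, 0, 0, 0], [0, 0, 0.025, 0, 0, 0, 0]],
  ],
)

```text
time: 5.78
ee_pos: [0.6123, 0.0078, 0.1277]
tcp_rot: [-180.0, -0.0, 132.3]
wrist_force: [-0.3, -0.9, -0.4]
opening: 0.0443
gripper_force: 0.0
```

Request:
carry_out(
  plan=[
    [[0, 0, 0, 0, 0, 0, -0.3], [0, 0, 0, 0, 0, 0, -0.5], [0, 0, 0, 0, 0, 0, -0.8], [0, 0, 0, 0, 0, 0, -1], [0, 0, 0, 0, 0, 0, -1]],
  ],
  force=40,
)

```text
time: 6.4
ee_pos: [0.6128, 0.0078, 0.1284]
tcp_rot: [180.0, 0.0, 132.3]
wrist_force: [0.2, -0.0, 1.1]
opening: 0.0134
gripper_force: 39.8
```

Gripped (13.4 mm, 40 N). I'll lift gently.

Request:
carry_out(
  plan=[
    [[0, 0, -0.01, 0, 0, 0, -1], [0, 0, -0.03, 0, 0, 0, -1], [0, 0, -0.06, 0, 0, 0, -1], [0, 0, -0.1, 0, 0, 0, -1], [0, 0, -0.14, 0, 0, 0, -1]],
  ],
)

```text
time: 7.02
ee_pos: [0.6127, 0.0078, 0.2352]
tcp_rot: [180.0, 0.0, 132.3]
wrist_force: [1.5, 0.0, 0.8]
opening: 0.0135
gripper_force: 39.8
```

Request:
carry_out(
  plan=[
    [[0, 0, 0, 0, 0, 0, -1], [0, 0, 0, 0, 0, 0, -1]],
  ],
)

```text
time: 7.28
ee_pos: [0.6121, 0.0078, 0.2328]
tcp_rot: [-180.0, -0.0, 132.3]
wrist_force: [-0.4, -0.1, -1.5]
opening: 0.0137
gripper_force: 39.8
```

Run:
```python
from h import *
import pickle
s=ctrl.sense();print(s['ee_pos'],s['tcp_rot'],s['opening'],s['gripper_force'],s['wrist_force'],s['torque'])
f=cams.grab_frame('wrist');g=cams.grab_frame('scene');t=cams.grab_frame('top')
pickle.dump((s,f,g,t),open('w4.pkl','wb'))
# red blob centroids in each
for n,i in(('wrist',f),('scene',g),('top',t)):
    b,gg,r=[i[...,k].astype(int) for k in range(3)];m=((r>90)&(gg<.35*r)&(b<.35*r)).astype('uint8')
    k,l,st,ce=cv2.connectedComponentsWithStats(m);print(n,[(st[j].tolist(),ce[j].round(1).tolist()) for j in range(1,k) if st[j,4]>15])
P=w2p('scene',s['ee_pos'])[0];print('tcp scene',P);x,y=(P-[45,40]).astype(int)
Q=w2p('top',s['ee_pos'])[0];print('tcp top',Q)
cv2.imwrite('pics/m4.png',np.vstack([np.hstack([cv2.resize(f[:288],(400,225)),cv2.resize(f[150:294,128:384],(400,225),interpolation=cv2.INTER_CUBIC)]),cv2.resize(g[y:y+42,x:x+90],(800,373),interpolation=cv2.INTER_CUBIC)]));print('crop',x,y)
```

```text
[0.6121 0.0078 0.2328] [-179.9743   -0.0263  132.334 ] 0.0137183056221897 39.78795647621155 [-0.3977 -0.0843 -1.538 ] [-0.0044 -0.0638  0.0691]
wrist [([117, 71, 42, 49, 886], [137.7, 95.3]), ([240, 307, 30, 33, 851], [255.4, 324.4])]
scene [([216, 164, 22, 12, 155], [225.6, 169.9]), ([27, 232, 38, 26, 525], [45.1, 244.4])]
top [([409, 145, 28, 25, 394], [422.5, 156.5]), ([284, 159, 12, 18, 167], [289.4, 166.9])]
tcp scene [248.5086 165.4703]
tcp top [261.5416 189.7816]
crop 203 125
```

View pics/m4.png

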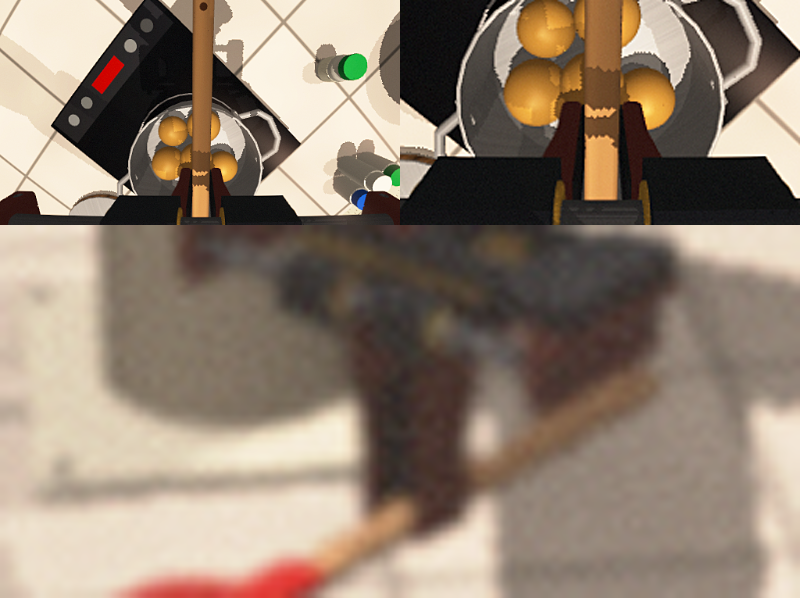

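The scene crop shows the handle held with the fingertips at (430,520), just below its lower edge. In the wrist view the handle tip is at raw (260,6). I'll get the spoon's pose in the hand from the handle's edges and tip.

Run:
```python
from h import *
import pickle
s,f,g,t=pickle.load(open('w4.pkl','rb'))
hsv=cv2.cvtColor(f,cv2.COLOR_BGR2HSV)
for y in list(range(2,90,6))+list(range(215,290,5)):
    d=f[y,225:290].astype(float);r=cv2.resize(d[None,:,2],(650,1),interpolation=cv2.INTER_LINEAR)[0]
    c=350-0; lim=r[300:400].mean()*.5
    i=c
    a=c
    while a>0 and r[a]>lim:a-=1
    b=c
    while b<649 and r[b]>lim:b+=1
    print(y,round(225+a/10-.45,1),round(225+b/10-.45,1),'w',(b-a)/10,end=' | ')
print()
for y in(100,112,118):print(y,f[y,240:276,2].tolist())
# scene: dump handle tip
x0,y0=200,140
print(g[160:176,268:282,2] if 0 else '')
```

```text
2 224.6 289.4 w 64.9 | 8 224.6 289.4 w 64.9 | 14 224.6 289.4 w 64.9 | 20 224.6 289.4 w 64.9 | 26 229.7 289.4 w 59.8 | 32 235.5 289.4 w 54.0 | 38 241.7 289.4 w 47.8 | 44 246.5 289.4 w 43.0 | 50 246.4 289.4 w 43.1 | 56 246.4 289.4 w 43.1 | 62 246.4 289.4 w 43.1 | 68 245.9 289.4 w 43.6 | 74 245.9 271.8 w 25.9 | 80 245.9 271.8 w 25.9 | 86 245.8 271.6 w 25.8 | 215 241.2 272.8 w 31.5 | 220 245.7 266.7 w 21.0 | 225 245.5 267.9 w 22.5 | 230 245.5 267.9 w 22.4 | 235 245.4 267.9 w 22.5 | 240 246.2 265.7 w 19.4 | 245 246.2 267.1 w 20.9 | 250 245.9 267.2 w 21.3 | 255 245.6 267.2 w 21.6 | 260 245.6 267.1 w 21.5 | 265 245.5 266.9 w 21.4 | 270 245.4 266.9 w 21.5 | 275 245.4 266.7 w 21.3 | 280 225.2 287.9 w 62.8 | 285 224.6 288.4 w 63.9 | 
100 [15, 12, 8, 13, 5, 0, 92, 130, 141, 155, 164, 161, 164, 161, 164, 162, 163, 160, 159, 156, 156, 152, 147, 149, 145, 140, 141, 146, 138, 128, 139, 102, 25, 3, 11, 14]
112 [8, 16, 14, 17, 14, 2, 95, 133, 144, 157, 163, 165, 164, 163, 165, 160, 158, 155, 158, 153, 151, 152, 151, 148, 146, 144, 144, 139, 138, 132, 138, 69, 18, 15, 18, 15]
118 [4, 3, 0, 0, 4, 0, 88, 131, 143, 155, 163, 165, 163, 163, 165, 166, 158, 160, 155, 156, 153, 151, 146, 146, 145, 144, 143, 141, 136, 132, 135, 52, 14, 22, 25, 23]
```

Using the measured 13.6 mm width, the handle is level in the hand and its top is about 33 mm above the TCP. So its underside is at TCP+0.0246, consistent with 0.153 at grasp. The real fingertips therefore sit a bit above the nominal TCP. Next I'll locate the rest by its rim in the top image and move over it.

```bash
cat >> h.py <<'E'
def restfit(n,f,s,box):
    """outline of blue rim -> world at z=.034 (outer edge), min-area rect + notch guess"""
    x0,y0,x1,y1=box;h=cv2.cvtColor(cv2.resize(f[y0:y1,x0:x1],None,fx=4,fy=4,interpolation=cv2.INTER_CUBIC),cv2.COLOR_BGR2HSV)
    m=((h[...,0]>95)&(h[...,0]<130)&(h[...,1]>90)).astype('uint8')
    c=max(cv2.findContours(m,cv2.RETR_EXTERNAL,cv2.CHAIN_APPROX_NONE)[0],key=lambda c:cv2.contourArea(cv2.convexHull(c)));c=cv2.convexHull(c)[:,0]
    W=np.array([p2w(n,((u+.5)/4-.5+x0,(v+.5)/4-.5+y0),.034,s)[:2] for u,v in c])
    return W,cv2.minAreaRect((W*1000).astype('float32'))
E
python3 - <<'E'
from h import *
t=cv2.imread('pics/top0raw.png')
print(restfit('top',t,None,(165,190,202,240))[1])
print(go([.58,.28,.28],[180,0,172]))
E
```

```text
((534.6641235351562, 356.21453857421875), (49.254241943359375, 134.8462371826172), 80.97578430175781)
(array([ 0.2969,  0.213 , -0.0641]), array([-0.0014, -0.0027, -0.8814]))
```

Request:
carry_out(
  plan=[
    [[0.05, 0.04, -0.03, 0, 0, -0.15, -1], [0.11, 0.08, -0.05, 0, 0, -0.35, -1], [0.17, 0.12, -0.06, 0, 0, -0.55, -1], [0.23, 0.17, -0.06, 0, 0, -0.75, -1], [0.3, 0.21, -0.06, 0, 0, -0.88, -1]],
  ],
)

```text
time: 8.05
ee_pos: [0.5772, 0.2818, 0.2772]
tcp_rot: [-180.0, -0.0, 172.1]
wrist_force: [0.3, -0.6, -1.7]
opening: 0.0134
gripper_force: 39.8
```

Request:
carry_out(
  plan=[
    [[0, 0, 0, 0, 0, 0, -1], [0, 0, 0, 0, 0, 0, -1]],
  ],
)

```text
time: 8.3
ee_pos: [0.5771, 0.2798, 0.2772]
tcp_rot: [-179.9, -0.1, 171.9]
wrist_force: [-0.1, 0.1, -1.6]
opening: 0.0137
gripper_force: 39.8
```

Run:
```python
from h import *
import pickle
s=ctrl.sense();print(s['ee_pos'],s['tcp_rot'],s['opening'],s['time'])
f=cams.grab_frame('wrist');t=cams.grab_frame('top')
pickle.dump((s,f,t),open('w5.pkl','wb'))
p=w2p('wrist',[.53,.328,.034],s)[0];print(p)
x,y=p.astype(int);b=(max(x-110,0),max(y-110,0),min(x+110,512),min(y+110,225))
W,r=restfit('wrist',f,s,b);print(b,r)
v=f[b[1]:b[3],b[0]:b[2]];cv2.imwrite('pics/w5.png',cv2.resize(v,None,fx=3.5,fy=3.5,interpolation=cv2.INTER_CUBIC)[:600,:800]);print(v.shape)
```

```text
[0.5771 0.2798 0.2772] [-179.923    -0.0704  171.9401] 0.013730042688752596 8.3
[283.8801 122.705 ]
(np.int64(173), np.int64(12), np.int64(393), 225) ((526.5352783203125, 357.79638671875), (137.91175842285156, 57.55311965942383), 10.777837753295898)
(213, 220, 3)
```

The handle splits the rim mask in two. I'll fit the known stadium outline (141×105) to all the rim pixels instead, in both views.

```bash
cat >> h.py <<'E'
from scipy.optimize import least_squares
def stadium(n,f,s,box,k=4,sat=90):
    x0,y0,x1,y1=box;h=cv2.cvtColor(cv2.resize(f[y0:y1,x0:x1],None,fx=k,fy=k,interpolation=cv2.INTER_CUBIC),cv2.COLOR_BGR2HSV)
    m=((h[...,0]>95)&(h[...,0]<130)&(h[...,1]>sat)).astype('uint8')
    v,u=np.nonzero(m);W=np.array([p2w(n,((a+.5)/k-.5+x0,(b+.5)/k-.5+y0),.034,s)[:2] for a,b in zip(u[::3],v[::3])])
    def d(q):
        c,sn=np.cos(q[2]),np.sin(q[2]);l=(W-q[:2])@np.array([[c,-sn],[sn,c]])
        return np.hypot(l[:,0]-np.clip(l[:,0],-.018,.018),l[:,1])-.050
    r=least_squares(d,[.53,.33,-.1],loss='soft_l1',f_scale=.002);q=r.x
    c,sn=np.cos(q[2]),np.sin(q[2]);l=(W-q[:2])@np.array([[c,-sn],[sn,c]]);g=np.abs(d(q))<.006;e=g&(l[:,0]<-.045)
    print(n,len(W),g.mean(),'centre',q[:2],'yaw',np.degrees(q[2]),'rms',np.sqrt((d(q)[g]**2).mean()))
    print(' -x end hist of y(mm)',np.histogram(l[e,1]*1000,bins=range(-40,41,5))[0]);return q,m
E
python3 - <<'E'
from h import *
import pickle
s,f,t=pickle.load(open('w5.pkl','rb'))
stadium('wrist',f,s,(173,12,393,215))
s1,f1=pickle.load(open('w1.pkl','rb'))
t0=cv2.imread('pics/top0raw.png')
for sat in(60,90):stadium('top',t0,None,(165,190,202,240),4,sat)
for sat in(60,90):stadium('top',t,None,(165,190,202,240),4,sat)
E
```

```text
wrist 2923 0.9972630858706808 centre [0.5325 0.3303] yaw 0.4447735956445306 rms 0.002182392520765378
 -x end hist of y(mm) [  0   0   0   0   0  31  65  57  62  59  57  84  89 100 118 121]Traceback (most recent call last):
  File "<stdin>", line 7, in <module>
  File "h.py", line 33, in stadium
    v,u=np.nonzero(m);W=np.array([p2w(n,((a+.5)/k-.5+x0,(b+.5)/k-.5+y0),.034,s)[:2] for a,b in zip(u[::3],v[::3])])
                                  ~~~^^^^^^^^^^^^^^^^^^^^^^^^^^^^^^^^^^^^^^^^^^
  File "h.py", line 12, in p2w
    c,M=T(n,s);p=cv2.undistortPoints(np.array([[uv]],float),K(c),c['D'])[0,0]
        ~^^^^^
  File "h.py", line 8, in T
    c=cams.get_calibration(n)
ValueError: time passes only in moves, steps and waits
```

Request:
carry_out(
  plan=[
    [[0, -0.07, 0, 0, 0, 0, -1], [0, -0.14, 0, 0, 0, 0, -1], [0, -0.16, 0, 0, 0, 0, -1], [0, -0.16, 0, 0, 0, 0, -1]],
  ],
)

```text
time: 8.9
ee_pos: [0.5611, 0.1599, 0.2786]
tcp_rot: [180.0, 0.0, 171.7]
wrist_force: [1.2, -0.0, -0.3]
opening: 0.0136
gripper_force: 39.8
```

```bash
python3 - <<'E'
import re
t=open('h.py').read().replace("    c=cams.get_calibration(n)\n","    c=CAL[n]\n").replace("def K(c)","import os,pickle\nif not os.path.exists('cal.pkl'): pickle.dump({n:cams.get_calibration(n) for n in('scene','top','wrist')},open('cal.pkl','wb'))\nCAL=pickle.load(open('cal.pkl','rb'))\ndef K(c)",1)
open('h.py','w').write(t)
E
python3 - <<'E'
from h import *
s=ctrl.sense();print(s['ee_pos'],s['tcp_rot'],s['opening'],s['time'])
f=cams.grab_frame('wrist');t=cams.grab_frame('top')
pickle.dump((s,f,t),open('w6.pkl','wb'))
p=w2p('wrist',[.53,.328,.034],s)[0];print(p)
x,y=p.astype(int);b=(x-85,max(0,y-65),x+75,y+55)
q,m=stadium('wrist',f,s,b);stadium('top',t,None,(165,190,202,240),4,60);stadium('top',t,None,(165,190,202,240),4,90)
v=f[b[1]:b[3],b[0]:b[2]];cv2.imwrite('pics/w6.png',cv2.resize(v,None,fx=5,fy=5,interpolation=cv2.INTER_CUBIC)[:600,:800]);print(b)
E
```

```text
[0.5611 0.1599 0.2786] [179.9742   0.0297 171.7381] 0.01363046916172909 8.9
[361.5793 122.0328]
wrist 7173 0.9463265021608811 centre [0.5312 0.3285] yaw -0.8426405054371555 rms 0.002946461988343485
 -x end hist of y(mm) [111 128 101  85  79  64  57  55  59  56  63 101 110 119 139 121]
top 386 1.0 centre [0.5315 0.3272] yaw -2.7594350662649414 rms 0.001994612937233325
 -x end hist of y(mm) [ 0  0  0  0  0  0  0  0  0  2  7 10  9 15 17 13]
top 249 1.0 centre [0.5314 0.3273] yaw -2.663973142066487 rms 0.0014929689817270494
 -x end hist of y(mm) [ 0  0  0  0  0  0  0  0  0  0  4  5  7  7 12 14]
(np.int64(276), np.int64(57), np.int64(436), np.int64(177))
```

View pics/w6.png

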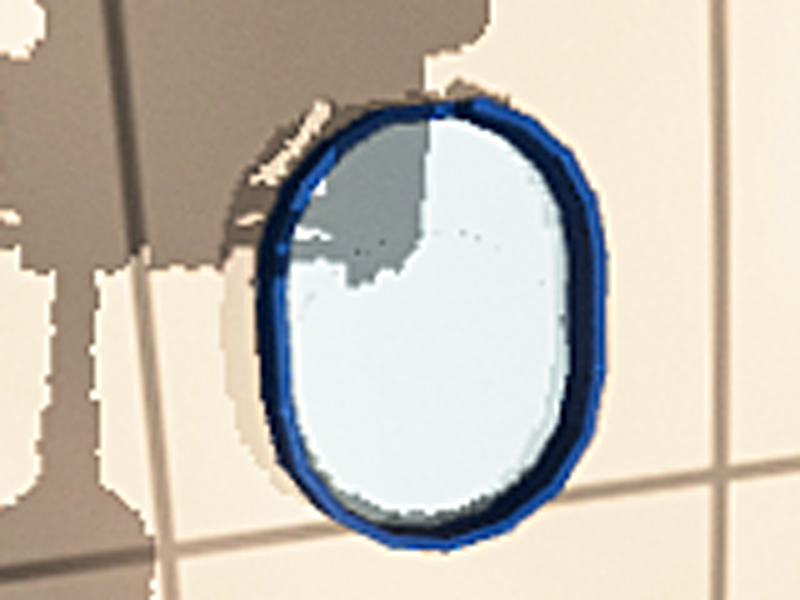

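The last picture shows the rest whole. The rim is thin between about (392,108) and (470,102), which is the notch centred near (431,105). The far end's apex is near (435,548).

Run:
```python
from h import *
s,f,t=pickle.load(open('w6.pkl','rb'))
q=lambda x,y,z:p2w('wrist',((x+.5)/5-.5+276,(y+.5)/5-.5+57),z,s)
for n,x,y,z in(('nR',470,102,.034),('nL',392,108,.034),('nb',431,108,.018),('apex',435,548,.034),('left',257,320,.034),('right',606,300,.034)):print(n,q(x,y,z))
# rim brightness profile near notch: bright blue (rim top) along the -x end
v=f[57:177,276:436]
h=cv2.cvtColor(v,cv2.COLOR_BGR2HSV)
for r in range(18,26):print(r,' '.join(f'{a}' for a in v[r,70:104,0]))
# outer contour refit: outermost blue pixels -> stadium R=.0525
m=((h[...,0]>95)&(h[...,0]<130)&(h[...,1]>110)).astype('uint8')
k,l,st,_=cv2.connectedComponentsWithStats(m);m=(l==1+st[1:,4].argmax()).astype('uint8')
c=cv2.convexHull(cv2.findContours(m,0,1)[0][0])[:,0]
big=cv2.resize(m,None,fx=1,fy=1);c=cv2.findContours(m,0,1)[0][0][:,0]
ang=c;P=np.array([p2w('wrist',(a+276,b+57),.034,s)[:2] for a,b in c])
def d(z):
    C,S=np.cos(z[2]),np.sin(z[2]);L=(P-z[:2])@np.array([[C,-S],[S,C]]);return np.hypot(L[:,0]-np.clip(L[:,0],-.018,.018),L[:,1])-z[3]
r=least_squares(d,[.53,.33,-.05,.0525],loss='soft_l1',f_scale=.001);print(r.x,np.degrees(r.x[2]))
```

```text
nR [0.4654 0.3437 0.034 ]
nL [0.4642 0.3201 0.034 ]
nb [0.4649 0.3378 0.018 ]
apex [0.6    0.3265 0.034 ]
left [0.5207 0.2747 0.034 ]
right [0.5289 0.3837 0.034 ]
18 119 117 118 117 119 121 119 122 119 122 122 88 83 84 116 143 141 144 240 99 111 119 120 117 117 99 93 145 180 179 219 195 212 218
19 119 120 121 120 118 123 120 120 124 127 128 90 81 81 83 82 118 111 150 112 117 103 106 85 88 117 134 114 87 98 158 125 202 219
20 117 118 119 103 74 77 78 80 81 78 81 81 83 85 65 58 67 71 89 115 121 49 51 44 89 160 171 165 119 109 97 82 210 226
21 79 81 76 75 84 82 63 72 67 66 66 76 78 77 83 80 70 157 151 124 102 38 52 46 92 178 168 174 152 137 125 105 155 169
22 85 85 73 54 57 51 61 82 81 75 81 79 80 78 80 73 60 159 158 119 95 41 51 57 58 95 121 151 161 162 158 145 129 116
23 77 71 49 45 55 76 83 77 78 71 77 76 78 78 74 59 155 94 87 168 145 72 29 40 43 45 62 80 95 133 153 158 162 148
24 46 39 49 67 81 77 83 67 82 92 83 76 77 99 120 113 255 255 255 255 255 255 221 215 66 32 43 46 57 64 71 88 135 159
25 47 60 78 84 76 73 103 117 139 162 163 159 160 158 151 139 255 251 248 246 247 250 254 255 255 197 85 68 39 47 45 54 68 78
[0.5312 0.3295 0.0106 0.0519] 0.6089345555762707
```

Run:
```python
from h import *
print(go([.427,.333,.15],[180,0,178]))
```

```text
(array([0.2094, 0.2008, 0.1713]), array([ 0.0008,  0.0007, -0.1358]))
```

Request:
carry_out(
  plan=[
    [[0.05, 0.05, 0.02, 0, 0, -0.07, -1], [0.1, 0.1, 0.05, 0, 0, -0.136, -1], [0.15, 0.15, 0.08, 0, 0, -0.136, -1], [0.2, 0.2, 0.12, 0, 0, -0.136, -1], [0.209, 0.201, 0.171, 0, 0, -0.136, -1]],
  ],
)

```text
time: 9.62
ee_pos: [0.4251, 0.3369, 0.1497]
tcp_rot: [179.9, 0.1, 178.3]
wrist_force: [0.7, 1.0, -1.0]
opening: 0.0137
gripper_force: 39.8
```

Request:
carry_out(
  plan=[
    [[0, 0, 0, 0, 0, 0, -1], [0, 0, 0, 0, 0, 0, -1]],
  ],
)

```text
time: 9.88
ee_pos: [0.4276, 0.3335, 0.151]
tcp_rot: [179.9, 0.1, 178.1]
wrist_force: [-0.2, -0.0, -0.0]
opening: 0.0136
gripper_force: 39.8
```

Run:
```python
from h import *
s=ctrl.sense();print(s['ee_pos'],s['tcp_rot'],s['wrist_force'])
print(go([.427,.333,.03],[180,0,178]))
f=cams.grab_frame('wrist');t=cams.grab_frame('top');g=cams.grab_frame('scene')
pickle.dump((s,f,t,g),open('w7.pkl','wb'))
for n,i in(('scene',g),('top',t)):
    b,gg,r=[i[...,k].astype(int) for k in range(3)];m=((r>90)&(gg<.35*r)&(b<.35*r)).astype('uint8')
    k,l,st,ce=cv2.connectedComponentsWithStats(m);print(n,[(st[j].tolist(),ce[j].round(1).tolist()) for j in range(1,k) if st[j,4]>15])
a=np.radians(-2.5);d=np.array([np.cos(a),np.sin(a),0])
P=s['ee_pos']+d*.116+[0,0,.0246+.012];print('pred head',w2p('scene',P),w2p('top',P))
```

```text
[0.4276 0.3335 0.151 ] [179.9487   0.0651 178.0756] [-0.237  -0.0032 -0.0223]
(array([ 0.0009, -0.0009,  0.1613]), array([0.0011, 0.0014, 0.0017]))
scene [([332, 154, 15, 12, 107], [338.7, 160.3]), ([28, 232, 37, 27, 522], [45.3, 244.3])]
top [([409, 145, 28, 25, 396], [422.5, 156.5]), ([167, 203, 16, 24, 248], [174.2, 213.0]), ([264, 236, 16, 6, 88], [271.4, 238.7])]
pred head [[339.2    160.7313]] [[173.3483 210.2724]]
```

Head position matches the prediction (scene 339,160). Descending.

Request:
carry_out(
  plan=[
    [[0.001, 0, 0.05, 0, 0, 0, -1], [0.001, 0, 0.1, 0, 0, 0, -1], [0.001, 0, 0.14, 0, 0, 0, -1], [0.001, 0, 0.161, 0, 0, 0, -1], [0.001, 0, 0.161, 0, 0, 0, -1]],
  ],
)

```text
time: 10.65
ee_pos: [0.4261, 0.3324, 0.0291]
tcp_rot: [-180.0, -0.0, 178.0]
wrist_force: [0.7, 0.3, -0.4]
opening: 0.0135
gripper_force: 39.8
```

Request:
carry_out(
  plan=[
    [[0, 0, 0.01, 0, 0, 0, -1], [0, 0, 0.02, 0, 0, 0, -1], [0, 0, 0.028, 0, 0, 0, -1], [0, 0, 0.033, 0, 0, 0, -1], [0, 0, 0.036, 0, 0, 0, -1]],
  ],
)

```text
time: 11.28
ee_pos: [0.4258, 0.3327, 0.002]
tcp_rot: [-180.0, -0.0, 178.1]
wrist_force: [-0.7, -0.6, -1.1]
opening: 0.0133
gripper_force: 39.8
```

Request:
carry_out(
  plan=[
    [[0, 0, 0.002, 0, 0, 0, -1], [0, 0, 0.004, 0, 0, 0, -1], [0, 0, 0.006, 0, 0, 0, -1], [0, 0, 0.006, 0, 0, 0, -1], [0, 0, 0.006, 0, 0, 0, -1]],
  ],
)

```text
time: 11.9
ee_pos: [0.4259, 0.3327, -0.0022]
tcp_rot: [180.0, 0.0, 178.1]
wrist_force: [1.0, 0.2, -0.8]
opening: 0.0137
gripper_force: 39.8
```

Request:
carry_out(
  plan=[
    [[0, 0, 0.002, 0, 0, 0, -1], [0, 0, 0.003, 0, 0, 0, -1], [0, 0, 0.004, 0, 0, 0, -1], [0, 0, 0.004, 0, 0, 0, -1], [0, 0, 0.004, 0, 0, 0, -1]],
  ],
)

```text
time: 12.52
ee_pos: [0.4259, 0.3327, -0.0053]
tcp_rot: [180.0, 0.0, 178.1]
wrist_force: [0.4, -0.3, -0.6]
opening: 0.0136
gripper_force: 39.8
```

Request:
carry_out(
  plan=[
    [[0, 0, 0.001, 0, 0, 0, -1], [0, 0, 0.002, 0, 0, 0, -1], [0, 0, 0.002, 0, 0, 0, -1], [0, 0, 0.002, 0, 0, 0, -1]],
  ],
)

```text
time: 13.02
ee_pos: [0.4259, 0.3327, -0.0067]
tcp_rot: [180.0, 0.0, 178.1]
wrist_force: [-1.3, -0.8, 1.8]
opening: 0.0137
gripper_force: 39.8
```

Request:
carry_out(
  plan=[
    [[0, 0, 0.001, 0, 0, 0, -1], [0, 0, 0.002, 0, 0, 0, -1], [0, 0, 0.002, 0, 0, 0, -1], [0, 0, 0.002, 0, 0, 0, -1]],
  ],
)

```text
time: 13.52
ee_pos: [0.426, 0.3325, -0.0077]
tcp_rot: [-180.0, 0.0, 178.1]
wrist_force: [-2.7, -1.3, 8.7]
opening: 0.0133
gripper_force: 40.0
```

Run:
```python
from h import *
s=ctrl.sense();print(s['ee_pos'],s['wrist_force'],s['torque'])
```

```text
[ 0.426   0.3325 -0.0077] [-2.669  -1.3467  8.6694] [-0.3953 -0.0423 -0.0884]
```

Contact is exactly where predicted. I'll ease off the preload and open.

Request:
carry_out(
  plan=[
    [[0, 0, -0.001, 0, 0, 0, -1], [0, 0, -0.001, 0, 0, 0, -0.6], [0, 0, -0.001, 0, 0, 0, -0.4], [0, 0, -0.001, 0, 0, 0, -0.2], [0, 0, -0.001, 0, 0, 0, -0.2]],
  ],
)

```text
time: 14.15
ee_pos: [0.4258, 0.3327, -0.0076]
tcp_rot: [-180.0, -0.0, 178.1]
wrist_force: [-0.4, -0.3, -0.3]
opening: 0.035
gripper_force: 0.0
```

Request:
carry_out(
  plan=[
    [[0, 0, -0.02, 0, 0, 0, -0.2], [0, 0, -0.06, 0, 0, 0, -0.2], [0, 0, -0.13, 0, 0, 0, 0], [0, 0, -0.2, 0, 0, 0, 0.3], [0, 0, -0.27, 0, 0, 0, 0.5]],
  ],
)

```text
time: 14.78
ee_pos: [0.4257, 0.3325, 0.1978]
tcp_rot: [180.0, 0.0, 178.1]
wrist_force: [0.3, 0.2, 0.1]
opening: 0.0606
gripper_force: 0.0
```

Run:
```python
from h import *
s=ctrl.sense();print(s['ee_pos'],s['wrist_force'],s['opening'])
f=cams.grab_frame('wrist');t=cams.grab_frame('top');g=cams.grab_frame('scene')
pickle.dump((s,f,t,g),open('w8.pkl','wb'))
for n,i in(('scene',g),('top',t),('wrist',f)):
    b,gg,r=[i[...,k].astype(int) for k in range(3)];m=((r>90)&(gg<.35*r)&(b<.35*r)).astype('uint8')
    k,l,st,ce=cv2.connectedComponentsWithStats(m);print(n,[(st[j].tolist(),ce[j].round(1).tolist()) for j in range(1,k) if st[j,4]>15])
a=np.radians(-2.5);d=np.array([np.cos(a),np.sin(a),0]);c=np.array([.531,.3287,0])
for z in(.016,.028):
  P=c+d*.012+[0,0,z];print('pred head',w2p('scene',P),w2p('top',P),w2p('wrist',P,s))
print('pred tip',w2p('wrist',c-d*.236+[0,0,.027],s),w2p('top',c-d*.236+[0,0,.027]))
# orange-ish handle pixels in wrist
h=cv2.cvtColor(f,cv2.COLOR_BGR2HSV);m=((h[...,0]<18)&(h[...,0]>8)&(h[...,1]>90)&(h[...,2]>80))
for y in range(10,230,20):
    x=np.nonzero(m[y])[0];print(y,(x.min(),x.max(),len(x)) if len(x) else None,end=' ')
```

```text
[0.4257 0.3325 0.1978] [0.3431 0.1957 0.1272] 0.06063695698460406
scene [([328, 192, 14, 12, 98], [334.0, 198.9]), ([27, 232, 38, 26, 536], [44.8, 244.5])]
top [([409, 145, 28, 24, 396], [422.5, 156.5]), ([177, 207, 14, 21, 191], [183.5, 215.2]), ([264, 236, 16, 6, 88], [271.5, 238.7])]
wrist [([0, 183, 11, 17, 148], [4.1, 191.3]), ([235, 207, 43, 57, 1544], [255.9, 239.3])]
pred head [[333.9578 202.1529]] [[183.1898 212.7487]] [[256.3619 242.6888]]
pred head [[334.2973 199.4057]] [[182.5744 212.6007]] [[256.3531 246.5886]]
pred tip [[258.4175  60.3841]] [[178.7972 275.1379]]
10 None 30 None 50 None 70 (np.int64(253), np.int64(264), 10) 90 (np.int64(253), np.int64(263), 11) 110 (np.int64(252), np.int64(263), 12) 130 (np.int64(252), np.int64(262), 11) 150 (np.int64(252), np.int64(262), 11) 170 (np.int64(252), np.int64(262), 8) 190 (np.int64(252), np.int64(261), 8) 210 None
```

The spoon lies as intended: head, handle line and tip all match predictions (wrist handle centre col 257, tip row ~62), with force-free release. Next is the lid, going by way of a look at the pot at yaw ~60 to keep the gripper body clear of the pepper mill.

Request:
carry_out(
  plan=[
    [[0, 0, -0.08, 0, 0, 0, 0.8], [0, -0.05, -0.16, 0, 0, 0.2, 1], [-0.05, -0.1, -0.2, 0, 0, 0.4, 1], [-0.1, -0.16, -0.2, 0, 0, 0.6, 1], [-0.13, -0.22, -0.2, 0, 0, 0.8, 1]],
  ],
)

```text
time: 15.55
ee_pos: [0.5186, 0.1627, 0.3446]
tcp_rot: [-180.0, -0.0, 141.8]
wrist_force: [0.2, 0.3, -0.1]
opening: 0.0879
gripper_force: 0.0
```

Run:
```python
from h import *
s=ctrl.sense();print(s['ee_pos'],s['tcp_rot'])
print(go([.62,-.02,.34],[180,0,100]))
```

```text
[0.5186 0.1627 0.3446] [-179.9811   -0.006   141.7523]
(array([-0.257 , -0.1076,  0.0061]), array([-0.0004,  0.    ,  0.9278]))
```

Request:
carry_out(
  plan=[
    [[-0.06, -0.03, 0, 0, 0, 0.2, 1], [-0.12, -0.05, 0, 0, 0, 0.4, 1], [-0.18, -0.08, 0, 0, 0, 0.6, 1], [-0.24, -0.1, 0, 0, 0, 0.8, 1], [-0.257, -0.108, 0, 0, 0, 0.93, 1]],
  ],
)

```text
time: 16.18
ee_pos: [0.6202, -0.0204, 0.3431]
tcp_rot: [-179.8, -0.0, 99.8]
wrist_force: [-0.9, 0.8, 0.2]
opening: 0.0877
gripper_force: 0.0
```

Request:
carry_out(
  plan=[
    [[0, 0, 0, 0, 0, 0, 1], [0, 0, 0, 0, 0, 0, 1]],
  ],
)

```text
time: 16.42
ee_pos: [0.6192, -0.0173, 0.3442]
tcp_rot: [-179.9, -0.0, 100.3]
wrist_force: [-0.2, 0.5, -0.5]
opening: 0.0879
gripper_force: 0.0
```

Run:
```python
from h import *
s=ctrl.sense();print(s['ee_pos'],s['tcp_rot'],s['time'])
f=cams.grab_frame('wrist');t=cams.grab_frame('top')
pickle.dump((s,f,t),open('w9.pkl','wb'))
# predicted rim circle, then radial search of the rim as the bright ring in the picture, refine centre
gray=cv2.GaussianBlur(cv2.cvtColor(f,cv2.COLOR_BGR2GRAY),(0,0),.8).astype(np.float32)
th=np.linspace(0,2*np.pi,180,endpoint=False)
def ring(c,r,z=.153):return w2p('wrist',np.c_[c[0]+r*np.cos(th),c[1]+r*np.sin(th),0*th+z],s).astype(np.float32)
best=[]
for dx in np.arange(-.012,.0121,.001):
  for dy in np.arange(-.012,.0121,.001):
    c=(.63+dx,-.025+dy)
    S=[]
    for r in(.0895,.083,.096):
        p=ring(c,r);v=cv2.remap(gray,p[:,:1],p[:,1:],1)[:,0];v[(p[:,1]>215)|(p[:,1]<0)]=np.nan;S.append(v)
    best.append((np.nanmean(S[0]-.5*S[1]-.5*S[2]),*c))
best.sort(reverse=True);print(np.array(best[:6]))
P=[s['ee_pos'][0],s['ee_pos'][1],.153];print(w2p('wrist',P,s))
print(go([.62,-.32,.30],[180,0,60]))
```

```text
[ 0.6192 -0.0173  0.3442] [-179.9148   -0.0337  100.3414] 16.425
[[73.6092  0.632  -0.027 ]
 [73.0719  0.633  -0.028 ]
 [72.7879  0.632  -0.028 ]
 [70.057   0.633  -0.027 ]
 [65.8081  0.633  -0.029 ]
 [62.8011  0.632  -0.026 ]]
[[256.9365 163.523 ]]
(array([-0.3976, -0.0717,  0.0596]), array([-0.0007, -0.0001,  0.8965]))
```

Pot centre is (0.632, −0.0275), sharp peak and agreeing with the top view. On to the lid.

Request:
carry_out(
  plan=[
    [[-0.08, -0.01, 0, 0, 0, 0.2, 1], [-0.16, -0.03, 0.01, 0, 0, 0.4, 1], [-0.24, -0.04, 0.03, 0, 0, 0.6, 1], [-0.32, -0.06, 0.05, 0, 0, 0.8, 1], [-0.4, -0.07, 0.06, 0, 0, 0.9, 1]],
  ],
)

```text
time: 17.15
ee_pos: [0.6209, -0.3232, 0.2995]
tcp_rot: [-180.0, -0.0, 59.6]
wrist_force: [1.7, -0.3, 0.1]
opening: 0.0876
gripper_force: 0.0
```

Request:
carry_out(
  plan=[
    [[0, 0, 0, 0, 0, 0, 1], [0, 0, 0, 0, 0, 0, 1]],
  ],
)

```text
time: 17.4
ee_pos: [0.6214, -0.3215, 0.2999]
tcp_rot: [-180.0, -0.0, 59.8]
wrist_force: [-0.7, 0.0, 0.1]
opening: 0.0876
gripper_force: 0.0
```

Run:
```python
from h import *
s=ctrl.sense();print(s['ee_pos'],s['tcp_rot'],s['time'])
f=cams.grab_frame('wrist')
pickle.dump((s,f),open('w10.pkl','wb'))
gray=cv2.GaussianBlur(cv2.cvtColor(f,cv2.COLOR_BGR2GRAY),(0,0),.8).astype(np.float32)
th=np.linspace(0,2*np.pi,180,endpoint=False)
def val(c,r,z):
    p=w2p('wrist',np.c_[c[0]+r*np.cos(th),c[1]+r*np.sin(th),0*th+z],s).astype(np.float32)
    v=cv2.remap(gray,p[:,:1],p[:,1:],1)[:,0];v[(p[:,1]>220)|(p[:,1]<0)]=np.nan;return v
def search(rin,rout,z,sg):
    b=[]
    for dx in np.arange(-.016,.0161,.001):
      for dy in np.arange(-.016,.0161,.001):
        c=(.621+dx,-.316+dy);d=sg*(val(c,rout,z)-val(c,rin,z));b.append((np.nanmean(np.clip(d,-20,60)),np.isfinite(d).mean(),*c))
    b.sort(reverse=True);print(np.array(b[:4]))
print('knob equator (dark inside)');search(.016,.0215,.062,1)
print('flange');search(.092,.0975,.017,1);search(.092,.0975,.017,-1)
p=w2p('wrist',[.621,-.316,.06],s);print(p)
x,y=p[0].astype(int);print(cv2.resize(gray[y-40:y+40,x-60:x+60],(30,20),interpolation=cv2.INTER_AREA).astype(int))
```

```text
[ 0.6214 -0.3215  0.2999] [-179.97     -0.0266   59.7861] 17.4
knob equator (dark inside)
[[60.     1.     0.62  -0.317]
 [60.     1.     0.62  -0.318]
 [60.     1.     0.619 -0.316]
 [60.     1.     0.619 -0.317]]
flange
[[36.6163  1.      0.618  -0.318 ]
 [36.0099  1.      0.619  -0.318 ]
 [34.7301  1.      0.618  -0.319 ]
 [34.3873  1.      0.618  -0.317 ]]
[[ 8.52    1.      0.634  -0.321 ]
 [ 8.3728  1.      0.632  -0.308 ]
 [ 8.3616  1.      0.634  -0.322 ]
 [ 8.3479  1.      0.634  -0.32  ]]
[[254.8133 154.6201]]
[[237 237 226 209 159 172 182 185 192 198 202 206 209 213 216 218 218 218
  217 217 217 215 214 214 213 209 235 237 149 115]
 [194 193 158 130 112 108 112 113 121 164 203 206 209 212 214 216 218 219
  219 218 217 218 217 215 214 211 216 238 227 104]
 [138 137 137 112 104 105 107 108 109 165 201 204 209 213 215 217 218 220
  221 221 221 220 219 218 218 217 214 230 239 181]
 [169 178 129 103 104 105 105 107 109 141 201 204 209 213 216 219 221 221
  223 224 225 225 224 224 222 220 218 216 238 234]
 [237 224 152 112 105 105 105 106 108 136 199 203 207 212 216 221 224 226

[... 1226 characters left out ...]
197 199 197 196 205 206
  208 210 210 210 209 209 210 210 210 207 230 233]
 [240 240 239 197 191 191 192 193 193 193 194 194 195 196 197 199 201 202
  205 207 208 208 208 207 207 206 207 211 233 233]
 [241 241 241 229 190 189 190 190 191 191 193 194 195 196 198 199 201 202
  203 203 203 202 203 204 206 207 203 230 234 234]
 [241 240 240 239 211 189 191 191 192 192 193 193 194 194 196 196 197 198
  199 201 202 203 203 203 203 198 218 235 235 234]
 [240 240 239 235 202 180 185 187 188 189 190 191 192 194 196 197 198 199
  199 199 200 199 200 200 197 210 236 236 235 235]
 [239 238 215 181 204 232 207 190 190 191 191 192 192 193 194 195 195 196
  196 197 198 200 201 198 210 237 237 236 236 235]]
```

Lid axis is at (0.619, −0.318), with knob and flange fits agreeing. Descending around the knob.

Request:
carry_out(
  plan=[
    [[0.003, -0.005, 0.08, 0, 0, 0, 1], [0.003, -0.005, 0.16, 0, 0, 0, 1], [0.003, -0.005, 0.23, 0, 0, 0, 1], [0.003, -0.005, 0.29, 0, 0, 0, 1], [0.003, -0.005, 0.32, 0, 0, 0, 1]],
  ],
)

```text
time: 18.08
ee_pos: [0.6188, -0.3162, 0.0581]
tcp_rot: [-179.8, -0.0, 59.9]
wrist_force: [0.2, -0.0, 0.0]
opening: 0.088
gripper_force: 0.0
```

Request:
carry_out(
  plan=[
    [[0, 0, 0.01, 0, 0, 0, 1], [0, 0, 0.02, 0, 0, 0, 1], [0, 0, 0.028, 0, 0, 0, 1], [0, 0, 0.034, 0, 0, 0, 1], [0, 0, 0.034, 0, 0, 0, 1]],
  ],
)

```text
time: 18.7
ee_pos: [0.6193, -0.3188, 0.0345]
tcp_rot: [-180.0, -0.0, 59.7]
wrist_force: [-0.7, 0.5, 0.2]
opening: 0.0881
gripper_force: 0.0
```

Request:
carry_out(
  plan=[
    [[0, 0, 0, 0, 0, 0, 0.4], [0, 0, 0, 0, 0, 0, 0.1], [0, 0, 0, 0, 0, 0, -0.2], [0, 0, 0, 0, 0, 0, -0.5], [0, 0, 0, 0, 0, 0, -1]],
  ],
  force=50,
)

```text
time: 19.32
ee_pos: [0.6193, -0.3187, 0.0345]
tcp_rot: [-180.0, -0.0, 59.7]
wrist_force: [0.6, -0.7, 0.3]
opening: 0.0413
gripper_force: 0.0
```

Request:
carry_out(
  plan=[
    [[0, 0, 0, 0, 0, 0, -1], [0, 0, 0, 0, 0, 0, -1]],
  ],
)

```text
time: 19.58
ee_pos: [0.6192, -0.3186, 0.0344]
tcp_rot: [-180.0, -0.0, 59.7]
wrist_force: [-0.1, 0.4, 1.1]
opening: 0.0349
gripper_force: 50.0
```

Request:
carry_out(
  plan=[
    [[0, 0, -0.004, 0, 0, 0, -1], [0, 0, -0.01, 0, 0, 0, -1], [0, 0, -0.016, 0, 0, 0, -1], [0, 0, -0.02, 0, 0, 0, -1], [0, 0, -0.02, 0, 0, 0, -1]],
  ],
)

```text
time: 20.2
ee_pos: [0.6195, -0.3188, 0.0499]
tcp_rot: [180.0, -0.0, 59.7]
wrist_force: [0.7, 0.0, -3.2]
opening: 0.0351
gripper_force: 50.0
```

Request:
carry_out(
  plan=[
    [[0, 0, -0.04, 0, 0, 0, -1], [0, 0, -0.09, 0, 0, 0, -1], [0, 0, -0.15, 0, 0, 0, -1], [0, 0, -0.22, 0, 0, 0, -1], [0, 0, -0.27, 0, 0, 0, -1]],
  ],
)

```text
time: 20.82
ee_pos: [0.6197, -0.3189, 0.2546]
tcp_rot: [179.9, -0.0, 59.7]
wrist_force: [0.9, -0.0, -3.8]
opening: 0.0352
gripper_force: 50.0
```

Request:
carry_out(
  plan=[
    [[0, 0, 0, 0, 0, 0, -1], [0, 0, 0, 0, 0, 0, -1]],
  ],
)

```text
time: 21.08
ee_pos: [0.6182, -0.3181, 0.2498]
tcp_rot: [-179.8, 0.0, 59.7]
wrist_force: [0.2, 0.7, -4.5]
opening: 0.035
gripper_force: 50.0
```

Run:
```python
from h import *
s=ctrl.sense();print(s['ee_pos'],s['tcp_rot'],s['time'],s['wrist_force'],s['torque'],s['opening'])
f=cams.grab_frame('wrist');g=cams.grab_frame('scene')
pickle.dump((s,f,g),open('w11.pkl','wb'))
gray=cv2.GaussianBlur(cv2.cvtColor(f,cv2.COLOR_BGR2GRAY),(0,0),.8).astype(np.float32)
th=np.linspace(0,2*np.pi,180,endpoint=False)
b=[]
A=R.from_euler('xyz',s['tcp_rot'],degrees=True)
def val(c,r,z):
    p=w2p('wrist',np.c_[c[0]+r*np.cos(th),c[1]+r*np.sin(th),0*th+z],s).astype(np.float32)
    v=cv2.remap(gray,p[:,:1],p[:,1:],1)[:,0];v[(p[:,1]>215)|(p[:,1]<0)]=np.nan;return v
for dx in np.arange(-.012,.0121,.002):
  for dy in np.arange(-.012,.0121,.002):
    for dz in(-.008,0,.008):
      c=s['ee_pos'][:2]+[dx,dy];z=s['ee_pos'][2]-.0264+.009+dz
      d=np.abs(val(c,.097,z)-val(c,.092,z));b.append((np.nanmean(np.clip(d,0,60)),np.isfinite(d).mean(),dx,dy,dz))
b.sort(reverse=True);print(np.array(b[:5]))
print(go([.632,-.0275,.255],[180,0,60]))
```

```text
[ 0.6182 -0.3181  0.2498] [-179.8318    0.0066   59.7055] 21.075 [ 0.153   0.7419 -4.5124] [-0.0322 -0.0636  0.0321] 0.03495289077742927
[[49.2723  0.5278  0.      0.      0.    ]
 [48.2706  0.5222 -0.002   0.      0.    ]
 [47.9794  0.5167  0.     -0.002   0.    ]
 [47.8708  0.5167 -0.002  -0.002   0.    ]
 [44.0859  0.5389  0.      0.002  -0.008 ]]
(array([ 0.3438, -0.1793, -0.0073]), array([-0.0058,  0.0002, -0.0066]))
```

Lid is held level and centred on the TCP (0, 0 offset). Carrying it over the pot.

Request:
carry_out(
  plan=[
    [[0.02, -0.01, -0.007, 0, 0, 0, -1], [0.06, -0.03, -0.007, 0, 0, 0, -1], [0.11, -0.057, -0.007, 0, 0, 0, -1], [0.16, -0.083, -0.007, 0, 0, 0, -1], [0.21, -0.11, -0.007, 0, 0, 0, -1]],
  ],
)

```text
time: 21.8
ee_pos: [0.6271, -0.1386, 0.2567]
tcp_rot: [-179.9, -0.0, 59.7]
wrist_force: [0.0, 0.2, -3.1]
opening: 0.0355
gripper_force: 50.0
```

Run:
```python
from h import *
print(ctrl.sense()['ee_pos'],go([.632,-.0275,.255],[180,0,60]))
```

```text
[ 0.6271 -0.1386  0.2567] (array([ 0.1312, -0.0691,  0.0023]), array([-0.0015, -0.0001, -0.0062]))
```

Request:
carry_out(
  plan=[
    [[0.05, -0.026, 0, 0, 0, 0, -1], [0.09, -0.048, 0, 0, 0, 0, -1], [0.12, -0.063, 0, 0, 0, 0, -1], [0.131, -0.069, 0, 0, 0, 0, -1], [0.131, -0.069, 0, 0, 0, 0, -1]],
  ],
)

```text
time: 22.42
ee_pos: [0.6322, -0.0295, 0.257]
tcp_rot: [-180.0, 0.0, 59.8]
wrist_force: [0.5, 0.2, -4.2]
opening: 0.0354
gripper_force: 50.0
```

Request:
carry_out(
  plan=[
    [[0, 0, 0, 0, 0, 0, -1], [0, 0, 0, 0, 0, 0, -1]],
  ],
)

```text
time: 22.68
ee_pos: [0.6324, -0.0311, 0.2572]
tcp_rot: [-180.0, 0.0, 59.6]
wrist_force: [-0.3, -0.1, -3.1]
opening: 0.0354
gripper_force: 50.0
```

Run:
```python
from h import *
s=ctrl.sense();print(s['ee_pos'],s['tcp_rot'],s['time'],s['wrist_force'],go([.632,-.0275,.19],[180,0,60]))
```

```text
[ 0.6324 -0.0311  0.2572] [-179.9991    0.0102   59.6382] 22.675 [-0.2988 -0.1275 -3.1182] (array([ 0.0039, -0.0028,  0.0896]), array([-0.    ,  0.0002, -0.008 ]))
```

Request:
carry_out(
  plan=[
    [[0.004, -0.003, 0.03, 0, 0, 0, -1], [0.004, -0.003, 0.06, 0, 0, 0, -1], [0.004, -0.003, 0.08, 0, 0, 0, -1], [0.004, -0.003, 0.09, 0, 0, 0, -1], [0.004, -0.003, 0.09, 0, 0, 0, -1]],
  ],
)

```text
time: 23.3
ee_pos: [0.6319, -0.0266, 0.1895]
tcp_rot: [-180.0, 0.0, 59.7]
wrist_force: [0.0, -0.5, -3.5]
opening: 0.0354
gripper_force: 50.0
```

Run:
```python
from h import *
s=ctrl.sense();print(s['ee_pos'],s['wrist_force'],go([.632,-.0275,.1714],[180,0,60])[0])
```

```text
[ 0.6319 -0.0266  0.1895] [ 0.0448 -0.5495 -3.5401] [-0.001   0.0007  0.0241]
```

Within 1 mm of the axis. Lowering slowly.

Request:
carry_out(
  plan=[
    [[-0.001, 0.001, 0.004, 0, 0, 0, -1], [-0.001, 0.001, 0.008, 0, 0, 0, -1], [-0.001, 0.001, 0.012, 0, 0, 0, -1], [-0.001, 0.001, 0.014, 0, 0, 0, -1], [-0.001, 0.001, 0.014, 0, 0, 0, -1]],
  ],
)

```text
time: 23.92
ee_pos: [0.6322, -0.0274, 0.1791]
tcp_rot: [-180.0, 0.0, 59.7]
wrist_force: [-0.4, -0.5, -3.4]
opening: 0.0354
gripper_force: 50.0
```

Request:
carry_out(
  plan=[
    [[0, 0, 0.002, 0, 0, 0, -1], [0, 0, 0.004, 0, 0, 0, -1], [0, 0, 0.006, 0, 0, 0, -1], [0, 0, 0.008, 0, 0, 0, -1], [0, 0, 0.008, 0, 0, 0, -1]],
  ],
)

```text
time: 24.55
ee_pos: [0.6321, -0.0274, 0.173]
tcp_rot: [-180.0, 0.0, 59.7]
wrist_force: [0.4, 0.2, -3.1]
opening: 0.0353
gripper_force: 50.0
```

Request:
carry_out(
  plan=[
    [[0, 0, 0.001, 0, 0, 0, -1], [0, 0, 0.002, 0, 0, 0, -1], [0, 0, 0.002, 0, 0, 0, -1], [0, 0, 0.002, 0, 0, 0, -1]],
  ],
)

```text
time: 25.05
ee_pos: [0.6323, -0.0274, 0.1717]
tcp_rot: [180.0, -0.0, 59.7]
wrist_force: [0.3, -0.8, -3.2]
opening: 0.0354
gripper_force: 50.0
```

Request:
carry_out(
  plan=[
    [[0, 0, 0.001, 0, 0, 0, -1], [0, 0, 0.001, 0, 0, 0, -1], [0, 0, 0.001, 0, 0, 0, -1]],
  ],
)

```text
time: 25.42
ee_pos: [0.6324, -0.0274, 0.1714]
tcp_rot: [180.0, -0.0, 59.7]
wrist_force: [-2.0, -0.1, 2.1]
opening: 0.0354
gripper_force: 50.0
```

Seated at exactly the expected height (0.1714), with the weight taken up. Releasing.

Request:
carry_out(
  plan=[
    [[0, 0, 0, 0, 0, 0, -0.1], [0, 0, 0, 0, 0, 0, 0.2], [0, 0, 0, 0, 0, 0, 0.5], [0, 0, 0, 0, 0, 0, 0.9], [0, 0, 0, 0, 0, 0, 1]],
  ],
)

```text
time: 26.05
ee_pos: [0.6323, -0.0274, 0.1709]
tcp_rot: [180.0, -0.0, 59.7]
wrist_force: [-0.6, 0.6, -0.7]
opening: 0.0761
gripper_force: 0.0
```

Request:
carry_out(
  plan=[
    [[0, 0, 0, 0, 0, 0, 1], [0, 0, -0.03, 0, 0, 0, 1], [0, 0, -0.08, 0, 0, 0, 1], [0, 0, -0.15, 0, 0, 0, 1], [0, 0, -0.2, 0, 0, 0, 1]],
  ],
)

```text
time: 26.68
ee_pos: [0.6327, -0.0274, 0.3235]
tcp_rot: [179.9, -0.1, 59.7]
wrist_force: [0.1, 0.1, 0.0]
opening: 0.0873
gripper_force: 0.0
```

Request:
carry_out(
  plan=[
    [[0, 0, 0, 0, 0, 0, 1], [0, 0, 0, 0, 0, 0, 1]],
  ],
)

```text
time: 26.92
ee_pos: [0.6316, -0.0274, 0.32]
tcp_rot: [-179.9, 0.0, 59.7]
wrist_force: [0.1, 0.5, -0.6]
opening: 0.0878
gripper_force: 0.0
```

Run:
```python
from h import *
s=ctrl.sense();print(s['ee_pos'],s['time'],s['wrist_force'],s['opening'])
f=cams.grab_frame('wrist');t=cams.grab_frame('top');g=cams.grab_frame('scene')
gray=cv2.GaussianBlur(cv2.cvtColor(f,cv2.COLOR_BGR2GRAY),(0,0),.8).astype(np.float32)
th=np.linspace(0,2*np.pi,180,endpoint=False)
def val(c,r,z):
    p=w2p('wrist',np.c_[c[0]+r*np.cos(th),c[1]+r*np.sin(th),0*th+z],s).astype(np.float32)
    v=cv2.remap(gray,p[:,:1],p[:,1:],1)[:,0];v[(p[:,1]>215)|(p[:,1]<0)]=np.nan;return v
for nm,ri,ro,z0 in(('knob',.016,.0215,.145+.054),('flange',.092,.097,.154)):
  b=[]
  for dx in np.arange(-.012,.0121,.0015):
    for dy in np.arange(-.012,.0121,.0015):
      for dz in(-.006,0,.006):
        c=(.632+dx,-.0275+dy);d=val(c,ro,z0+dz)-val(c,ri,z0+dz);b.append((np.nanmean(np.clip(np.abs(d),0,60)),*c,dz))
  b.sort(reverse=True);print(nm,np.array(b[:3]))
for n,i in(('scene',g),('top',t)):
    b,gg,r=[i[...,k].astype(int) for k in range(3)];m=((r>90)&(gg<.35*r)&(b<.35*r)).astype('uint8')
    k,l,st,ce=cv2.connectedComponentsWithStats(m);print(n,[(st[j].tolist(),ce[j].round(1).tolist()) for j in range(1,k) if st[j,4]>15])
# anything else moved? compare top with the first picture
d=cv2.absdiff(cv2.GaussianBlur(t,(0,0),1),cv2.GaussianBlur(cv2.imread('pics/top0raw.png'),(0,0),1)).max(2)>50
k,l,st,_=cv2.connectedComponentsWithStats(d.astype('uint8'));print([x.tolist() for x in st[1:] if x[4]>12])
```

```text
[ 0.6316 -0.0274  0.32  ] 26.925 [ 0.1322  0.5203 -0.5648] 0.08776763855638739
knob [[60.      0.635  -0.0245  0.006 ]
 [60.      0.635  -0.026   0.006 ]
 [60.      0.635  -0.0275  0.006 ]]
flange [[59.5489  0.6305 -0.029   0.    ]
 [59.4889  0.6305 -0.029  -0.006 ]
 [59.3104  0.632  -0.029  -0.006 ]]
scene [([328, 192, 14, 12, 89], [334.0, 199.0]), ([27, 232, 38, 27, 530], [45.0, 244.4])]
top [([409, 145, 28, 25, 393], [422.5, 156.5]), ([177, 207, 14, 21, 192], [183.5, 215.2])]
[[236, 157, 66, 93, 4112], [323, 173, 42, 37, 1020], [176, 206, 16, 26, 262], [179, 218, 68, 153, 3094], [181, 235, 3, 11, 18], [179, 250, 5, 26, 59], [441, 300, 57, 25, 748], [402, 307, 18, 18, 176], [228, 314, 178, 70, 7480], [427, 316, 3, 8, 16], [442, 327, 50, 57, 1094], [454, 330, 15, 6, 60], [474, 339, 12, 12, 51], [392, 352, 27, 32, 540], [483, 354, 21, 15, 122], [223, 358, 4, 26, 51], [414, 362, 51, 22, 814]]
```

```bash
python3 -c "
from bench import ctrl
print(ctrl.hand_in())"
```

```text
the job is handed in; nothing more can be done
None
```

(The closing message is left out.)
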